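Lever the film carrier off the light box and hang it on the rail

TASK

Use the flat lever to pry the snapped-down film carrier loose from the light box: put the blade on the ledge under the carrier's lip and lever the lip up until that end pops, keeping your fingers off the carrier until it has popped. Lay the lever down flat on the shelf, clear of the light box, then take the loose carrier and hang it over the rail, astride the bar and level, beside the carrier already hanging there. Do not disturb the hanging carrier, the two canisters near the light box or the bottle, and let go of everything at the end.

Things in the scene. Friction and masses are not known exactly. Their poses are not given: they have to be found in the camera images.
- lightbox: Light box fixed to the shelf; origin on the shelf under the base's centre, z up. Grey base 128 (x) x 100 (y) mm, top 42 mm high. On it, centred, a white ridge 68 (x) x 42 (y) mm, top 75 mm high, with the carrier snapped astride it. At its -x end, facing the robot, a grey ledge: x -64 to -34 mm, 36 mm wide, top 67 mm high. A sprung ball in each ridge side (x -24, height 55 mm) holds it.
- ledge_edge (a point): Middle of the ledge's outer top edge, at (-64, 0, 67) mm in the light box's frame: the edge the lever can rock on. Axes as the light box. At the far end of the ridge a stop, 80 mm high, keeps the carrier from sliding off that way. The gap from ledge top up to the carrier's lip is 8 mm; the blade enters it along the light box's +x.
- carrier_mid (a point): Centre, half-way up, of the loose black metal carrier (75 g), an inverted U 30 mm high, 54 mm wide (y). Top plate 4 mm thick with a window, x -44 to +32 mm, underside 11 mm above this point. Two skirts 3 mm thick, x -32 to +32, bottoms 15 mm below this point, 44 mm clear between their inner beads. z up, x along the skirts. Snapped on: axes as the light box, this point at (0, 0, 64) mm in its frame.
- carrier_lip (a point): Outer edge, middle, underside of the carrier's lip (plate end standing 10 mm past the ridge, over the ledge). Axes as the carrier. Snapped on it is at (-44, 0, 75) mm in the light box's frame. The snap yields at about 8 N on the lip, with 3 to 6 mm of lift; then this end pops and stays up by itself, the lip 8 to 13 mm higher, far end down, and the carrier lifts off freely; 1 to 2 N down on it snaps it back.
- lever_mid (a point): Grip point of the loose lever (100 g), on the handle's centre line half-way up, near the balance point; x points to the blade's tip, z up. Aluminium handle 14 wide (y) x 20 high (z) mm, x -60 to +30 mm; flat steel blade 16 wide x 3.5 thick mm on the same centre line, x 30 to 100 mm. Starts flat on the shelf, this point 10 mm high.
- lever_tip (a point): End of the lever's blade, on its centre line, 100 mm ahead of lever_mid.
- rail: Fixed steel rail; origin on the shelf under the bar's middle. The bar runs along its y axis: 300 mm long, 10 mm thick, centre line 150 mm above the shelf, on a 14 mm post with a 70 mm round foot at each end. A carrier hung right has its plate on the bar and a skirt on each side: its x axis along the bar (either way round), its centre 144 mm above the shelf.
- spare_mid (a point): Centre of a second, identical loose carrier that already hangs on the rail. Leave it alone.
- canister_a_mid (a point): Centre of a loose film canister with snap lid, 34 mm in diameter, 51 mm high, 30 g, standing near the light box. Leave it alone.
- canister_b_mid (a point): Centre of a second such canister, on the other side of the light box. Leave it alone.
- bottle_mid (a point): Centre of a loose amber bottle, 56 mm in diameter, 160 mm high, 300 g, standing between light box and rail. Leave it alone.

How it is judged:
By the outcome, as a careful person would: the job done as asked, in the order asked, and still so for the second after the job is handed in, with the robot touching nothing.
It also fails if it takes over 72 s, if anything falls off the work surface, if the arm or the gripper's body presses on something with over 40 N, if the wrist force passes 120 N, or if a joint passes its speed limit or range.

ROBOT

A 6-joint arm with a two-finger parallel gripper is mounted at the origin on the work surface. World frame = base frame: x ahead of the robot, y to its left, z up, the work surface at z = 0. Lengths are in mm, angles in rad, forces in N, time in s.
With the tool pointing down it reaches from about 425 to 950 mm from the base axis. Payload 14.7 kg.
Tool frame: the origin (TCP) lies between the finger pads; the fingertips stand 25 mm ahead of it and the grasp point (between the pads) lies 6 mm ahead of it; z points along the fingers, y is the line along which they close (so a half turn about z gives the same grasp; the last joint's range is limited). The gripper opens to 85 mm and grips with 20 to 120 N. Pads are 22 mm wide; open, the fingers measure 114 mm over their backs; the gripper's body (76 mm by 85 mm) begins 54 mm behind the grasp point. The pads swing forward as they close: fully open they stand 13 mm farther back than shut.
Start: joints at [1.267, 0.48, 1.596, -0, 1.065, -0.047], TCP at [165.067, 628.685, 256.297] pointing down, gripper open.
Joint ranges: [-2.75, 2.75], [-0.82, 2.05], [0.23, 2.67], [-1.56, 4.7], [0.09, 2.69], [-2.92, 2.92]. Speed limits (rad/s): [1.89, 1.89, 2.39, 3.01, 3.01, 3.01].

INTERFACE

Orientations are given as a rotation vector (axis times angle).
In Python, from station import robot gives the robot as it stands. The module is installed in compiled form; this text tells all that it offers.
- The arm moves only by the tool servo_tool, never from a script. Its argument "moves" is a list that holds one entry, the list of rows, each a list of 7 numbers: the shift along the world's x, y, z in mm, then the turn, a rotation vector about the world's x, y, z in degrees, then the opening, from 0 (shut) to 1 (fully open). In form: [[[x, y, z, rx, ry, rz, grip], ...]]. A call has 1 to 5 rows; each row shifts and turns the commanded pose from where the row before left it; what a row does not reach is not made up. A row lasts 1/10 s, in which the tool goes at most 50 mm and 8.59 degrees, less where a joint would pass 70% of its speed; a pose out of reach is approached as far as the arm can. A call with a gripper value outside its range is refused whole. The fingers move at their own pace and stop on an object; "newtons" is the grip in N (left out, the last holds). Time passes only in rows, so rows that do not move let the fingers close. It gives the time, the measured TCP pose, the force, the opening and the grip force at its end, in the units of the state.
- robot.read_state(): the state, without advancing time (a new reading comes with each control period).
- robot.snapshot(name): name is "scene" or "top" or "wrist"; returns a dict with "color" (400x640x3 uint8, red, green, blue), "depth" (400x640 float32, mm along the optical axis (not along the pixel's ray), 0 where there is no reading), "K" (3x3 intrinsics, pixels), "k1" (the pictures are not rectified: a ray, as slopes to the right and down, at radius r is drawn at 1 + k1 r^2 times it, then the intrinsics apply), "world_to_cam" (4x4, takes a point from world to camera coordinates); the wrist camera has in their place "mount" (4x4, takes a point from camera to tool coordinates, whose origin is the TCP and whose axes are the flange's). Camera axes: x right, y up, looking along -z (the intrinsics and any distortion apply to the point x, -y, -z); pixel columns grow to the right and rows downward; lengths in mm; the calibration is good to about 2 mm. A picture is of the moment at which its call begins: read the wrist's pose just before it.
- robot.close_job(): hands the job in; it is judged then, once.
The state is a dict: "time": time; "joints": joint angles; "joint_velocities": joint speeds; "effort": joint torques, N m; "eef_pos": TCP position; "eef_rot": TCP orientation; "ft_force": force on the tool from outside, world axes, zero at the start; "ft_torque": the same for the moment, N m; "opening": finger opening in mm; "gripper_force": force on a finger pad.
Only numpy, scipy, OpenCV 4.12 (cv2) and the standard library are available. Lean on these libraries where they do the work, as an engineer would, in place of code of your own. Each camera call takes 0.05 s, during which the arm holds its last target. There are 200 camera calls.

## Working session

There is one attempt and no reset: what is moved stays moved. The work goes in short steps, Python scripts to look and compute and a tool call to move; the robot and the scene stay as the last step left them, time stands still between calls to the robot, and variables do not carry over. Pictures are saved under pics/ and viewed, at most 13 in all, crops included, and the job is handed in when it is done.

Besides the shell and the picture viewer there is one more tool, called after "Emit:" by a JSON object that holds its "name" and its "arguments". servo_tool: Moves the arm, as the interface text tells. Its arguments: {"type":"object","properties":{"moves":{"type":"array","items":{"type":"array","items":{"type":"array","items":{"type":"number"}}}},"newtons":{"type":"number"}},"required":["moves"]}

```bash
mkdir -p pics
cat > h.py <<'E'
import numpy as np, cv2
from scipy.spatial.transform import Rotation as R
from station import robot
def snap(n):
    s=robot.read_state(); d=robot.snapshot(n)
    if n=="wrist":
        T=np.eye(4); T[:3,:3]=R.from_rotvec(s["eef_rot"]).as_matrix(); T[:3,3]=s["eef_pos"]
        d["c2w"]=T@d["mount"]
    else: d["c2w"]=np.linalg.inv(d["world_to_cam"])
    return d
def rays(d,px):
    px=np.asarray(px,float).reshape(-1,1,2)
    k=np.array([d["k1"],0,0,0,0],float)
    n=cv2.undistortPoints(px,np.asarray(d["K"],float),k).reshape(-1,2)
    return np.c_[n[:,0],-n[:,1],-np.ones(len(n))]
def onplane(d,px,z):
    v=rays(d,px)@d["c2w"][:3,:3].T; o=d["c2w"][:3,3]
    return o+v*((z-o[2])/v[:,2:3])
def cloud(d):
    h,w=d["depth"].shape; u,v=np.meshgrid(np.arange(w),np.arange(h))
    r=rays(d,np.c_[u.ravel(),v.ravel()])*d["depth"].reshape(-1,1)
    P=r@d["c2w"][:3,:3].T+d["c2w"][:3,3]; P[d["depth"].ravel()<=0]=np.nan
    return P.reshape(h,w,3)
def save(d,name): cv2.imwrite("pics/"+name,d["color"][:,:,::-1])
E
python3 - <<'E'
from h import *
for n in("scene","top"):
    d=snap(n); save(d,n+"0.png"); np.savez(n+"0.npz",**d); print(n,d["k1"],d["c2w"].round(2).tolist(),(d["depth"]>0).mean())
print(robot.read_state())
E
```

```text
scene 0.03680437183930384 [[-0.3, -0.74, 0.6, 1162.0], [0.95, -0.25, 0.18, 174.05], [0.02, 0.63, 0.78, 855.49], [0.0, 0.0, 0.0, 1.0]] 0.99605859375
top -0.12891390228250327 [[-0.02, 0.98, -0.18, 358.93], [-1.0, -0.02, -0.01, -21.84], [-0.01, 0.18, 0.98, 1372.88], [0.0, 0.0, 0.0, 1.0]] 0.9959609375
{'time': 0.1, 'joints': array([ 1.26740852e+00,  4.80777050e-01,  1.59677945e+00, -2.41169645e-05,
        1.06511552e+00, -4.66374662e-02]), 'joint_velocities': array([-0.00272275, -0.00175277, -0.00211919,  0.00067965,  0.00136715,
        0.00148753]), 'effort': array([ 1.69073432e-03, -9.52259374e+01, -4.31047475e+01,  1.03987959e-04,
        5.22503877e-03,  7.94038328e-06]), 'eef_pos': array([164.97180427, 628.37508396, 255.74312362]), 'eef_rot': array([-4.02155987e-01, -3.11557729e+00,  1.67524430e-03]), 'ft_force': array([ 0.37145448,  0.00405016, -0.3013573 ]), 'ft_torque': array([ 0.00055354,  0.03564003, -0.00917191]), 'gripper_force': 0.0, 'opening': 85.42164455961566}
```

View pics/top0.png

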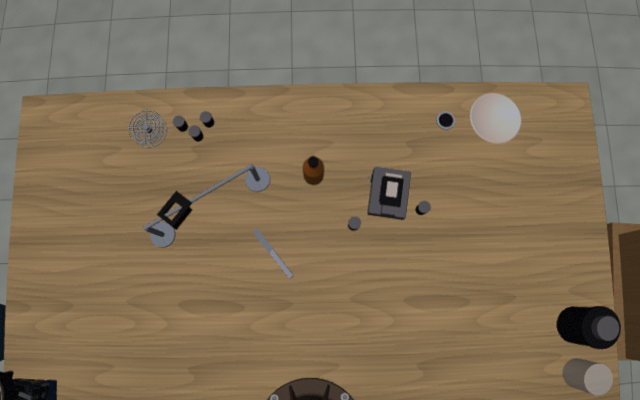

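View pics/scene0.png

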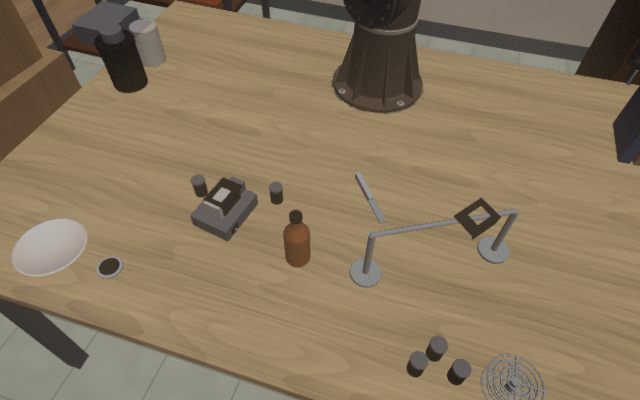

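The top view shows the light box at (390,193), canisters at (354,223) and (423,208), the bottle at (313,170), the rail from (162,232) to (257,178) with the spare at (175,210), and the lever from (255,232) to (292,276). The scene view agrees with this.

Run:
```python
from h import *
ds={n:dict(np.load(n+"0.npz")) for n in("top","scene")}
def rect(P): 
    r=cv2.minAreaRect(P[:,:2].astype(np.float32)); b=cv2.boxPoints(r); return np.round(r[0],1),np.round(r[1],1),np.round(b).tolist()
for n,d in ds.items():
    P=cloud(d); C=d["color"].astype(int); z=P[...,2]
    print(n,"table z",np.nanmedian(z[250:300,200:400]))
    if n=="top": rois=dict(box=(160,225,360,415),can_a=(212,235,344,364),can_b=(198,218,414,434),bottle=(150,190,298,330),lever=(225,282,245,300),rail=(160,250,140,275))
    else: rois=dict(box=(170,245,185,262),can_a=(178,206,266,286),can_b=(172,198,188,209),bottle=(208,270,280,315),lever=(168,226,348,390),rail=(195,290,345,520))
    hsv=cv2.cvtColor(d["color"],cv2.COLOR_RGB2HSV)
    for k,(a,b,c,e) in rois.items():
        Q=P[a:b,c:e].reshape(-1,3); S=hsv[a:b,c:e,1].ravel(); Cc=C[a:b,c:e].reshape(-1,3)
        if k=="lever":
            m=(S<70)&(Q[:,2]<40); A=Q[m]; r=rect(A); print(k,m.sum(),r)
            c0=A[:,:2].mean(0); u,s,v=np.linalg.svd(A[:,:2]-c0); t=(A[:,:2]-c0)@v[0]; w=(A[:,:2]-c0)@v[1]
            print(" mean",c0,"dir",v[0])
            for lo in range(-90,90,15):
                i=(t>=lo)&(t<lo+15)
                if i.sum(): print("  ",lo,i.sum(),np.median(A[i,2]).round(1),np.ptp(w[i]).round(1),Cc[m][i].mean(0).round())
        elif k=="box":
            for lo,hi in((36,48),(62,71),(71,90)):
                m=(Q[:,2]>lo)&(Q[:,2]<hi); print(k,lo,m.sum(),rect(Q[m]))
            m=(Q[:,2]>30);print(" all",rect(Q[m]))
        elif k=="rail":
            m=(Q[:,2]>140)&(Q[:,2]<175)&(S<90); A=Q[m]; print(k,m.sum(),rect(A))
            dk=m&(Cc.max(1)<60); br=m&(Cc.min(1)>90); print(" dark",dk.sum(),rect(Q[dk]),"z",np.median(Q[dk,2])); print(" bright",br.sum(),rect(Q[br]),np.median(Q[br,2]))
            m=(Q[:,2]<8)&(S<60); print(" feet",m.sum(),rect(Q[m]))
        else:
            h=np.nanmax(Q[:,2]); m=(Q[:,2]>(40 if 'can' in k else 140)); print(k,h,m.sum(),rect(Q[m]), Q[m].mean(0).round(1))
```

```text
top table z 0.448521710134969
box 36 909 (array([ 609. , -211.8]), array([117.4, 151.8]), [[524.0, -256.0], [673.0, -283.0], [694.0, -167.0], [545.0, -141.0]])
box 62 130 (array([ 604.9, -211.3]), array([42. , 98.1]), [[555.0, -230.0], [653.0, -234.0], [655.0, -192.0], [557.0, -188.0]])
box 71 647 (array([ 607.7, -220.1]), array([ 54.6, 103.2]), [[552.0, -238.0], [654.0, -256.0], [663.0, -202.0], [562.0, -184.0]])
 all (array([ 604.4, -211.3]), array([117.3, 161.5]), [[514.0, -254.0], [673.0, -284.0], [695.0, -168.0], [536.0, -139.0]])
can_a 56.79968590285307 129 (array([ 538.9, -123.6]), array([31.7, 30.6]), [[518.0, -129.0], [544.0, -145.0], [560.0, -118.0], [534.0, -102.0]]) [ 538.7 -123.9   51.3]
can_b 59.80360533016642 127 (array([ 576.5, -311.2]), array([31.3, 31.2]), [[555.0, -316.0], [582.0, -333.0], [598.0, -306.0], [571.0, -290.0]]) [ 576.5 -311.    50.9]
bottle 164.721479584176 97 (array([675.8, -19.3]), array([25. , 24.3]), [[659.0, -22.0], [678.0, -37.0], [693.0, -16.0], [673.0, -2.0]]) [675.1 -19.4 158.9]
lever 383 (array([465.9,  92.7]), array([162.1,  18.3]), [[396.0,
[... 2580 characters left out ...]
 10.5 21.4 [132. 130. 125.]
   30 34 10.7 21.2 [132. 130. 126.]
   45 35 10.6 23.5 [131. 130. 126.]
   60 39 10.8 21.4 [130. 128. 125.]
   75 14 10.5 15.0 [126. 121. 114.]
rail 1321 (array([605.7, 266.4]), array([ 69.4, 311.4]), [[486.0, 372.0], [669.0, 120.0], [726.0, 161.0], [542.0, 413.0]])
 dark 183 (array([569. , 317.9]), array([52.4, 74.5]), [[524.0, 320.0], [582.0, 274.0], [615.0, 316.0], [556.0, 362.0]]) z 155.802365505097
 bright 655 (array([598.3, 261.4]), array([ 22.1, 312.2]), [[510.0, 390.0], [668.0, 121.0], [687.0, 132.0], [529.0, 402.0]]) 152.61309773305436
 feet 426 (array([543.2, 274.1]), array([257.1, 402.5]), [[375.0, 444.0], [460.0, 50.0], [712.0, 105.0], [626.0, 498.0]])
```

Emit:
{"name": "servo_tool", "arguments": {"moves": [[[19,-36.5,-4,0,0,-8.5,0.6],[19,-36.5,-4,0,0,-8.5,0.6],[19,-36.5,-4,0,0,-8.5,0.6],[19,-36.5,-4,0,0,-8.5,0.6],[19,-36.5,-4,0,0,-8.5,0.6]]], "newtons": 60}}

```text
time: 0.6
eef_pos: [260.4, 444.5, 235.9]
eef_rot: [1.512, 2.754, -0.001]
ft_force: [1.4, -0.6, 0.4]
opening: 51.2
gripper_force: 0.0
```

Emit:
{"name": "servo_tool", "arguments": {"moves": [[[19,-36.5,-4,0,0,-8.5,0.6],[19,-36.5,-4,0,0,-8.5,0.6],[19,-36.5,-4,0,0,-8.5,0.6],[19,-36.5,-4,0,0,-8.5,0.6],[19,-36.5,-4,0,0,-8.5,0.6]]]}}

```text
time: 1.1
eef_pos: [355.4, 262.1, 216.1]
eef_rot: [-2.407, -2.018, 0.0]
ft_force: [0.7, 0.4, -0.7]
opening: 51.5
gripper_force: 0.0
```

Emit:
{"name": "servo_tool", "arguments": {"moves": [[[19,-36.5,-4,0,0,-8.5,0.6],[19,-36.5,-4,0,0,-8.5,0.6],[19,-36.5,-4,0,0,-8.5,0.6],[19,-36.5,-4,0,0,-8.5,0.6],[19,-36.5,-4,0,0,-8.5,0.6]]]}}

```text
time: 1.6
eef_pos: [450.5, 79.5, 196.1]
eef_rot: [-2.975, -1.008, 0.0]
ft_force: [1.0, 1.1, 0.5]
opening: 51.4
gripper_force: 0.0
```

Run:
```python
from h import *
s=robot.read_state(); M=R.from_rotvec(s["eef_rot"]).as_matrix(); print(s["time"],s["joints"].round(2),s["eef_pos"].round(1),M.round(3).tolist())
d=snap("wrist"); save(d,"w1.png"); np.savez("w1.npz",**d); print(d["mount"].round(2).tolist(),d["K"].tolist(),d["c2w"].round(2).tolist())
```

```text
1.6 [0.11 0.3  2.09 0.   0.76 1.03] [450.5  79.5 196.1] [[0.794, 0.608, -0.0], [0.608, -0.794, 0.0], [-0.0, -0.0, -1.0]]
[[-0.0, 0.95, 0.31, 79.44], [1.0, 0.0, -0.0, 1.32], [-0.0, 0.31, -0.95, -116.95], [0.0, 0.0, 0.0, 1.0]] [[339.36665825709304, 0.0, 322.4062012565323], [0.0, 339.36665825709304, 208.20878301427788], [0.0, 0.0, 1.0]] [[0.61, 0.76, 0.25, 514.37], [-0.79, 0.58, 0.19, 126.73], [0.0, -0.31, 0.95, 313.05], [0.0, 0.0, 0.0, 1.0]]
```

View pics/w1.png

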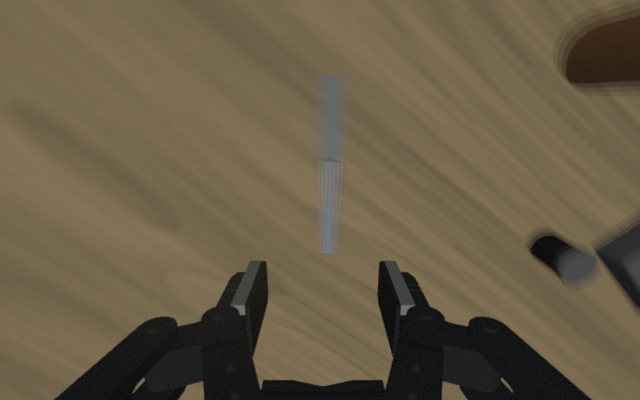

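The wrist view shows the lever upright in the picture, with the blade tip at (332,75), the blade/handle step at (330,160) and the handle end at (328,254). It is slightly blurred, so I'm measuring on a fresh frame.

```bash
cat > lev.py <<'E'
from h import *
def lever(d):
    P=cloud(d); hsv=cv2.cvtColor(d["color"],cv2.COLOR_RGB2HSV)
    m=((hsv[...,1]<60)&(hsv[...,2]>80)).astype(np.uint8); m[258:]=0; m[:,:250]=0; m[:,410:]=0
    n,l,st,_=cv2.connectedComponentsWithStats(m); i=1+st[1:,4].argmax(); print("comp",st[i])
    v,u=np.nonzero(l==i); rows=sorted(set(v)); mid=np.array([[u[v==r].mean(),r] for r in rows])
    z=np.array([np.nanmedian(P[r,u[v==r],2]) for r in rows]); wd=np.array([(v==r).sum() for r in rows])
    step=rows[np.argmax(np.abs(np.convolve(z,[1]*5+[0]+[-1]*5,'same'))[8:-8])+8]
    print("step row",step,"z",z[::12].round(1),"w",wd[::12])
    A=onplane(d,mid[mid[:,1]>step+4],20); B=onplane(d,mid[mid[:,1]<step-4],11.75)
    end=A[-1]; tip=B[0]; 
    for n,Q in(("handle",A),("blade",B)):
        x,y,a,b=cv2.fitLine(Q[:,:2].astype(np.float32),cv2.DIST_HUBER,0,.01,.01).ravel(); print(n,np.degrees(np.arctan2(b,a))%180,x,y)
    print("end",end,"tip",tip,np.hypot(*(tip-end)[:2]),"mid",(end+(tip-end)*60/160)[:2], "head",np.degrees(np.arctan2(*(tip-end)[[1,0]])))
E
python3 - <<'E'
from lev import *
d=snap("wrist"); np.savez("w2.npz",**d); lever(d); s=robot.read_state(); print(s["eef_pos"].round(1),s["time"])
E
```

```text
comp [ 306   73   21  181 3148]
step row 159 z [-0.1 11.6 11.2 11.1 11.  11.3 11.1 10.9 19.5 19.4 19.2 19.4 19.4 19.6
 19.4 18.8] w [ 1 20 20 20 20 19 19 19 16 16 16 15 15 15 15 12]
handle 8.6598 0.79883265 0.6015534
blade 13.061554 0.7978552 0.6028491
end [403.53912463  40.3553355   20.        ] tip [534.25335029 131.69478816  11.75      ] 159.46505699204522 mid [452.55695925  74.60763025] head 34.94477546698468
[451.9  77.7 195.9] 1.7
```

Emit:
{"name": "servo_tool", "arguments": {"moves": [[[0,0,-35,0,0,0,0.5],[0,0,-40,0,0,0,0.4],[0,0,-40,0,0,0,0.4],[0,0,-35,0,0,0,0.4],[0,0,-17,0,0,0,0.4]]]}}

```text
time: 2.2
eef_pos: [448.4, 81.4, 26.8]
eef_rot: [-2.971, -1.019, 0.005]
ft_force: [-0.5, -0.4, 0.2]
opening: 34.3
gripper_force: 0.0
```

Emit:
{"name": "servo_tool", "arguments": {"moves": [[[0,0,0,0,0,0,0.3],[0,0,0,0,0,0,0.1],[0,0,0,0,0,0,0],[0,0,0,0,0,0,0],[0,0,0,0,0,0,0]]], "newtons": 90}}

```text
time: 2.7
eef_pos: [450.6, 81.3, 30.2]
eef_rot: [2.972, 1.017, 0.003]
ft_force: [-0.4, -0.4, -1.1]
opening: 11.5
gripper_force: 90.8
```

Emit:
{"name": "servo_tool", "arguments": {"moves": [[[0,0,30,0,0,0,0],[0,0,45,0,0,0,0],[0,0,45,0,0,0,0],[0,-30,10,0,0,-5,0],[-2,-40,0,0,0,-7.2,0]]]}}

```text
time: 3.2
eef_pos: [449.8, 11.3, 162.2]
eef_rot: [3.062, 0.694, 0.009]
ft_force: [-0.0, 0.1, -1.2]
opening: 11.9
gripper_force: 91.1
```

Emit:
{"name": "servo_tool", "arguments": {"moves": [[[-2,-40,0,0,0,-7,0],[-3,-45,0,0,0,-7,0],[-3,-45,0,0,0,-7,0],[-2,-45,0,0,0,-7,0],[-2,-27,0,0,0,-7,0]]]}}

```text
time: 3.7
eef_pos: [436.0, -193.8, 160.0]
eef_rot: [3.129, -0.268, 0.002]
ft_force: [0.7, -0.1, -1.2]
opening: 11.1
gripper_force: 91.1
```

Emit:
{"name": "servo_tool", "arguments": {"moves": [[[0,0,0,0,0,0,0],[0,0,0,0,0,0,0],[0,0,0,0,0,0,0]]]}}

```text
time: 4.0
eef_pos: [435.9, -190.1, 159.5]
eef_rot: [-3.131, 0.255, 0.0]
ft_force: [-0.4, 0.2, -0.8]
opening: 11.5
gripper_force: 91.1
```

Run:
```python
from h import *
s=robot.read_state(); M=R.from_rotvec(s["eef_rot"]).as_matrix(); print(s["time"],s["joints"].round(2),s["eef_pos"].round(1),M.round(3).tolist(),s["opening"])
d=snap("wrist"); save(d,"w3.png"); np.savez("w3.npz",**d)
t=snap("top"); np.savez("t3.npz",**t)
```

```text
4.0 [-0.48  0.38  2.08  0.    0.68  1.26] [ 435.9 -190.1  159.5] [[0.987, -0.162, -0.0], [-0.162, -0.987, 0.0], [-0.0, -0.0, -1.0]] 11.497860498885661
```

View pics/w3.png

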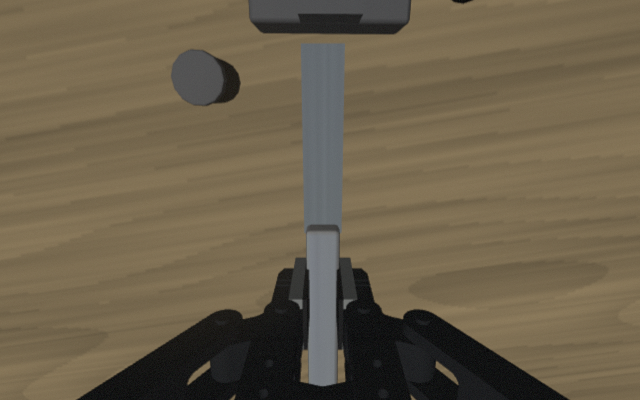

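The blade is held straight, with its tip at (323,44) and the step at (323,228). Only the box's near edge shows, at about (330,20), so I'm going up and forward for a closer look.

Emit:
{"name": "servo_tool", "arguments": {"moves": [[[20,-3,40,0,0,0,0],[25,-4,35,0,0,0,0],[20,-4,25,0,0,0,0],[14,-3,0,0,0,0,0],[0,0,0,0,0,0,0]]]}}

```text
time: 4.6
eef_pos: [517.0, -204.3, 260.1]
eef_rot: [3.131, -0.254, 0.004]
ft_force: [0.4, 0.9, -0.7]
opening: 11.5
gripper_force: 91.1
```

Emit:
{"name": "servo_tool", "arguments": {"moves": [[[0,0,0,0,0,0,0],[0,0,0,0,0,0,0]]]}}

```text
time: 4.8
eef_pos: [514.0, -204.0, 258.6]
eef_rot: [-3.131, 0.256, 0.003]
ft_force: [-0.5, -0.5, -1.1]
opening: 11.2
gripper_force: 91.1
```

Run:
```python
from h import *
s=robot.read_state(); print(s["time"],s["eef_pos"].round(1),s["eef_rot"].round(3))
d=snap("wrist"); save(d,"w4.png"); np.savez("w4.npz",**d)
```

```text
4.8 [ 514.  -204.   258.6] [-3.131e+00  2.560e-01  3.000e-03]
```

View pics/w4.png

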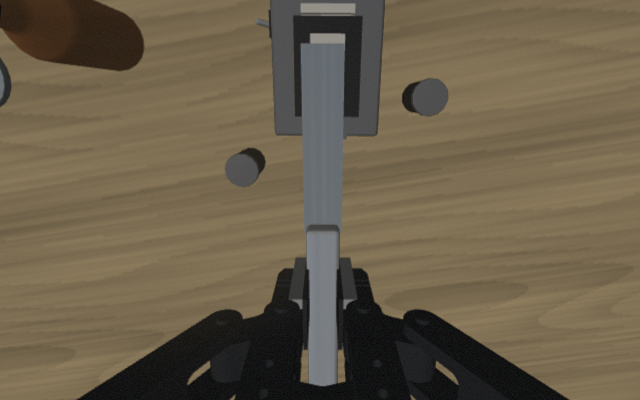

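The carrier plate shows black, with left and right edges at columns 294 and 360 and its lip edge at row 117. The base spans columns 275–378 with its near edge at row 134, and the blade tip is at (323,44).

Run:
```python
from h import *
d=dict(np.load("w4.npz")); g=cv2.cvtColor(d["color"],cv2.COLOR_RGB2GRAY).astype(int); P=cloud(d)
print("row60",g[60,262:302].tolist(),g[60,345:390].tolist()); print("col285",g[105:145,285].tolist()," col352",g[105:145,352].tolist())
def edge(row,lo,hi,sgn):
    x=g[row,lo:hi]; k=np.argmax(sgn*(x[2:]-x[:-2])); return lo+k+1
rows=np.arange(25,112,3)
for nm,lo,hi,sg,z in(("carL",286,302,-1,79),("carR",350,368,1,79),("baseL",266,285,-1,42),("baseR",368,388,1,42)):
    px=np.array([[edge(r,lo,hi,sg),r] for r in rows]); Q=onplane(d,px,z)[:,:2].astype(np.float32)
    v=cv2.fitLine(Q,cv2.DIST_HUBER,0,.01,.01).ravel(); print(nm,px[::9,0],"head",np.degrees(np.arctan(v[1]/v[0])).round(2),v[2:].round(1))
for c in(285,298,352,370):
    k=np.argmax(np.abs(g[110:145,c]-np.roll(g[110:145,c],2))[2:])+111; print(c,k,onplane(d,[[c,k]],79).round(1),onplane(d,[[c,k]],42).round(1), onplane(d,[[c,k]],67).round(1))
# lever: blade depth, and tip in tool frame
z=P[50:220:20,323,2]; print("blade z",z.round(1)); print("handle z",P[235:300:15,323,2].round(1)); print("ledge/lip z",P[100:140:4,350].round(1).tolist()[:0])
px=[[302,46],[344,46],[304,220],[341,220]]; zz=P[60:200,323,2].mean(); print(zz,onplane(d,px,zz).round(1))
m=np.linalg.inv(d["c2w"])
s=(P[...,2]>76)&(P[...,2]<83)&(g<60); print("plate pts",s.sum()); r=cv2.minAreaRect(P[s][:,:2].astype(np.float32)); print(r)
for nm,(a,b,c,e) in dict(canA=(140,195,215,270),canB=(70,125,395,455)).items():
    Q=P[a:b,c:e].reshape(-1,3); Q=Q[Q[:,2]>46]; print(nm,Q.mean(0).round(1))
```

```text
row60 [102, 101, 103, 101, 101, 101, 99, 101, 102, 97, 73, 74, 81, 83, 83, 81, 82, 80, 80, 83, 81, 83, 81, 83, 80, 82, 84, 80, 81, 81, 83, 81, 44, 37, 36, 38, 38, 35, 56, 106] [35, 35, 31, 34, 35, 35, 36, 37, 34, 37, 32, 32, 37, 38, 33, 45, 78, 80, 80, 81, 77, 82, 81, 80, 80, 81, 81, 81, 81, 81, 81, 78, 80, 78, 74, 64, 67, 108, 108, 109, 109, 109, 107, 108, 106]
col285 [81, 82, 83, 81, 81, 82, 86, 83, 85, 82, 80, 81, 81, 82, 81, 84, 83, 84, 84, 81, 84, 81, 81, 80, 83, 82, 83, 80, 77, 68, 90, 117, 111, 108, 106, 108, 110, 110, 110, 111]  col352 [38, 36, 34, 36, 35, 32, 34, 36, 36, 35, 33, 44, 66, 80, 80, 81, 79, 80, 80, 79, 81, 80, 80, 79, 80, 80, 82, 79, 77, 65, 75, 102, 117, 117, 114, 112, 112, 113, 112, 111]
carL [293 293 294 294] head -9.78 [ 619.6 -199.4]
carR [362 361 360 359] head -9.63 [ 614. -253.]
baseL [269 271 272 273] head -8.79 [ 625.4 -177.1]
baseR [384 382 380 379] head -10.24 [ 609.9 -275.5]
285 135 [[ 568.1 -182.    79. ]] [[ 565.  -177.4   42. ]] [[ 567.1 -180.5   67. ]]
298 116 [[ 581.8 -195.9   79. ]] [[ 580.3 -193.1   42. ]] [[ 581.3 -195.    67. ]]
352 136 [[ 557.9 -238.6   79. ]] [[ 553.4 -241.1   42. ]] [[ 556.4 -239.4   67. ]]
370 136 [[ 555.3 -253.8   79. ]] [[ 550.6 -258.3   42. ]] [[ 553.8 -255.3   67. ]]
blade z [239.6 239.4 240.3 240.3 239.2 238.6 239.7 239.5 240.3]
handle z [248.6 247.8 247.2 247.8 249.6]
ledge/lip z []
240.03804786720212 [[ 612.  -214.   240. ]
 [ 609.5 -229.   240. ]
 [ 545.7 -202.6  240. ]
 [ 543.2 -218.1  240. ]]
plate pts 3519
((634.0007934570312, -137.356201171875), (237.87037658691406, 77.6626205444336), 77.81170654296875)
canA [ 539.8 -130.3   50.1]
canB [ 577.4 -314.7   50.6]
```

Emit:
{"name": "servo_tool", "arguments": {"moves": [[[-33,4,0,0,0,0,0],[-32,3.5,-20,0,0,0,0],[0,0,-45,0,0,0,0],[0,0,-45,0,0,0,0],[0,0,-40,0,0,0,0]]]}}

```text
time: 5.35
eef_pos: [449.1, -197.0, 107.9]
eef_rot: [3.131, -0.258, 0.0]
ft_force: [0.2, -1.1, -0.8]
opening: 11.8
gripper_force: 91.1
```

Emit:
{"name": "servo_tool", "arguments": {"moves": [[[0,0,-19,0,0,0,0],[0,0,0,0,0,0,0],[0,0,0,0,0,0,0],[0,0,0,0,0,0,0],[0,0,0,0,0,0,0]]]}}

```text
time: 5.85
eef_pos: [450.8, -197.7, 91.6]
eef_rot: [3.13, -0.258, 0.003]
ft_force: [0.8, 0.1, -0.4]
opening: 11.3
gripper_force: 91.1
```

Run:
```python
from h import *
p=[]
d=snap("wrist"); np.savez("w5.npz",**d); save(d,"w5.png"); s=robot.read_state(); print(s["eef_pos"].round(1),s["eef_rot"].round(3),s["ft_force"].round(2),s["time"])
P=cloud(d); g=cv2.cvtColor(d["color"],cv2.COLOR_RGB2GRAY).astype(int)
print("blade z",P[50:220:20,323,2].round(1),"shelf z",np.nanmedian(P[200:300,480:600,2]),np.nanmedian(P[200:300,60:180,2]))
sc=snap("scene"); np.savez("s5.npz",**sc); c=sc["color"][165:245,180:310]; cv2.imwrite("pics/s5.png",cv2.resize(c,None,fx=6,fy=6,interpolation=cv2.INTER_CUBIC)[:,:,::-1])
```

```text
[ 450.7 -197.6   91.5] [ 3.13e+00 -2.58e-01  3.00e-03] [-0.3  -0.04 -1.22] 5.9
blade z [74.9 73.5 74.  74.1 73.  74.3 73.5 74.3 72.3] shelf z -0.36036066682251544 -0.9955298039253364
```

View pics/w5.png

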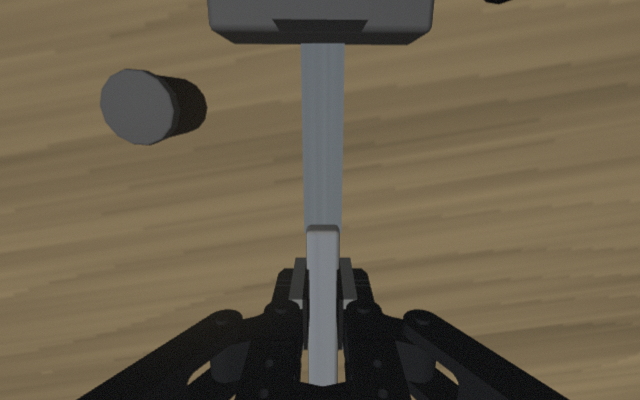

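The blade (tip at row 44, centre column 323) lines up with the ledge (columns 274–368, outer edge near row 33). I still need the remaining distance to the edge.

Run:
```python
from h import *
d=dict(np.load("w5.npz")); g=cv2.cvtColor(d["color"],cv2.COLOR_RGB2GRAY).astype(int)
print(g[0:60,290].tolist()); print(g[0:60,323].tolist()); print(g[25,262:282].tolist(),g[25,358:378].tolist())
ex=np.array([.9857,-.1685,0]);ey=np.array([.1685,.9857,0])
for px,z in(([323,44],73),([323,33],67),([323,18],67),([274,19],67),([368,19],67),([302,100],73),([344,100],73)):
    q=onplane(d,[px],z)[0]; print(px,z,(q@ex).round(1),(q@ey).round(1))
P=cloud(d); print(P[18:34:3,285,2],P[0:12:3,300,2])
```

```text
[81, 82, 82, 81, 81, 82, 81, 80, 83, 81, 82, 81, 81, 82, 84, 81, 82, 80, 74, 50, 40, 36, 35, 35, 36, 37, 37, 37, 36, 36, 39, 35, 42, 36, 38, 35, 36, 34, 42, 33, 37, 38, 37, 49, 85, 117, 117, 114, 111, 112, 109, 107, 110, 110, 111, 111, 110, 109, 110, 111]
[83, 81, 82, 80, 82, 81, 81, 81, 83, 82, 80, 82, 81, 83, 83, 80, 81, 83, 77, 56, 36, 35, 34, 36, 37, 35, 37, 37, 33, 37, 34, 39, 37, 36, 36, 40, 37, 35, 36, 34, 36, 38, 46, 84, 109, 109, 110, 109, 109, 109, 109, 109, 108, 110, 108, 109, 107, 109, 109, 108]
[79, 75, 75, 77, 77, 76, 78, 75, 77, 76, 76, 77, 76, 74, 50, 34, 31, 37, 40, 34] [34, 33, 36, 37, 35, 35, 46, 69, 77, 78, 77, 77, 78, 76, 79, 78, 77, 79, 77, 77]
[323, 44] 73 576.7 -119.9
[323, 33] 67 581.3 -119.9
[323, 18] 67 586.3 -119.9
[274, 19] 67 585.9 -101.7
[368, 19] 67 586.0 -136.6
[302, 100] 73 557.3 -112.0
[344, 100] 73 557.3 -128.0
[66.74988975 62.69368976 56.86821609 51.26538807 44.58601336 38.00051755] [67.03994223 65.76350941 65.19399883 66.22793602]
```

Emit:
{"name": "servo_tool", "arguments": {"moves": [[[0,0,-1.5,0,0,0,0],[8,-1.4,0,0,0,0,0],[8,-1.4,0,0,0,0,0],[7,-1.2,0,0,0,0,0],[0,0,0,0,0,0,0]]]}}

```text
time: 6.45
eef_pos: [474.6, -201.7, 88.8]
eef_rot: [3.131, -0.257, 0.002]
ft_force: [-0.2, -0.1, -0.6]
opening: 11.7
gripper_force: 91.1
```

Emit:
{"name": "servo_tool", "arguments": {"moves": [[[4,-0.7,0,0,0,0,0],[4,-0.7,0,0,0,0,0],[3,-0.5,0,0,0,0,0],[0,0,0,0,0,0,0],[0,0,0,0,0,0,0]]]}}

```text
time: 6.95
eef_pos: [483.9, -203.2, 88.7]
eef_rot: [-3.131, 0.258, 0.0]
ft_force: [-0.0, 0.0, -0.4]
opening: 11.9
gripper_force: 91.1
```

Run:
```python
from h import *
s=robot.read_state(); print(s["eef_pos"].round(1),s["ft_force"].round(2),s["ft_torque"].round(2),s["time"])
sc=snap("scene"); np.savez("s6.npz",**sc); c=sc["color"][165:245,180:310]; cv2.imwrite("pics/s6.png",cv2.resize(c,None,fx=6,fy=6,interpolation=cv2.INTER_CUBIC)[:,:,::-1])
d=snap("wrist"); np.savez("w6.npz",**d); save(d,"w6.png")
```

```text
[ 483.9 -203.2   88.7] [-0.04  0.04 -0.39] [ 0.03  0.02 -0.06] 6.95
```

View pics/w6.png

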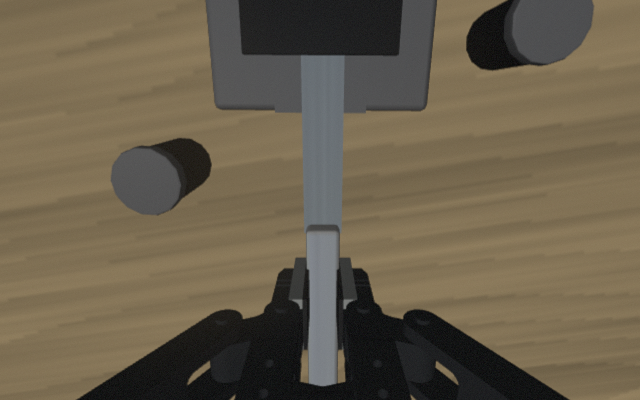

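The blade has gone in under the lip: the lip edge is at row 54 and the tip, at about row 44, is hidden. Nothing is touching yet. I'll go in 3 mm more and start rocking about the ledge edge.

Emit:
{"name": "servo_tool", "arguments": {"moves": [[[1.5,-0.25,0,0,0,0,0],[1.5,-0.25,0,0,0,0,0],[-1.3,0.2,-5.1,-0.67,-3.94,0,0],[-1,0.2,-5.2,-0.67,-3.94,0,0],[0,0,0,0,0,0,0]]], "newtons": 110}}

```text
time: 7.55
eef_pos: [482.8, -202.6, 77.9]
eef_rot: [3.112, -0.258, 0.215]
ft_force: [-1.9, 0.6, -0.0]
opening: 11.2
gripper_force: 112.7
```

Emit:
{"name": "servo_tool", "arguments": {"moves": [[[-0.6,0.1,-5.2,-0.67,-3.94,0,0],[0,0,0,0,0,0,0],[-0.25,0,-5.2,-0.67,-3.94,0,0],[0,0,0,0,0,0,0],[0,0,0,0,0,0,0]]]}}

```text
time: 8.05
eef_pos: [487.1, -199.3, 71.4]
eef_rot: [3.101, -0.252, 0.378]
ft_force: [-0.3, 2.1, 0.9]
opening: 11.3
gripper_force: 112.6
```

Emit:
{"name": "servo_tool", "arguments": {"moves": [[[0,0,0,0,0,0,0],[0,0,0,0,0,0,0],[0,0,0,0,0,0,0]]]}}

```text
time: 8.35
eef_pos: [486.9, -199.5, 71.4]
eef_rot: [3.099, -0.25, 0.38]
ft_force: [1.9, 2.4, -0.6]
opening: 11.0
gripper_force: 112.5
```

Run:
```python
from h import *
s=robot.read_state(); M=R.from_rotvec(s["eef_rot"]).as_matrix(); print(s["eef_pos"].round(1),s["ft_force"].round(2),s["ft_torque"].round(2),s["time"],s["joints"].round(3),s["joint_velocities"].round(3),M.round(3).tolist(),"tilt",np.degrees(np.arccos(-M[2,2])))
d=snap("wrist"); np.savez("w7.npz",**d); save(d,"w7.png")
```

```text
[ 486.9 -199.5   71.4] [ 1.91  2.44 -0.6 ] [0.29 0.04 0.26] 8.35 [-0.507  0.535  2.212  0.501  0.191  0.742] [-0.002 -0.002  0.003  0.016 -0.005 -0.017] [[0.958, -0.159, 0.239], [-0.157, -0.987, -0.028], [0.241, -0.01, -0.971]] tilt 13.951327992786995
```

View pics/w7.png

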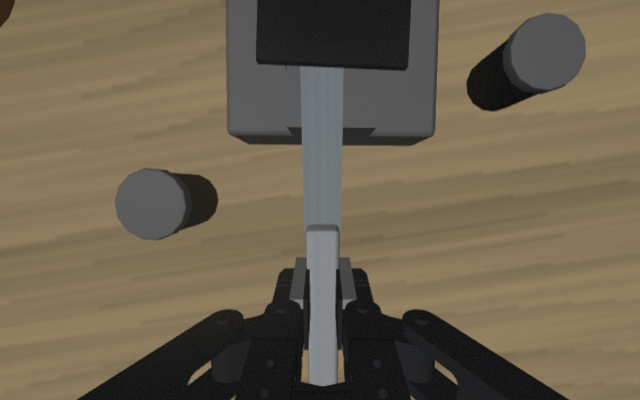

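In this view the blade is still under the lip, with the lip edge at row 66, and the box edge is at row 130. Joint 5 is nearly at its lower limit, so the tool can't tilt much more. I'll loosen the grip and push the handle down, letting the lever turn between the pads.

Emit:
{"name": "servo_tool", "arguments": {"moves": [[[0,0,0,0,0,0,0],[0.5,-0.8,-2.5,0.13,0.79,0,0],[0.5,-0.8,-2.5,0.13,0.79,0,0],[0.5,-0.8,-2.5,0.13,0.79,0,0],[0,0,0,0,0,0,0]]], "newtons": 30}}

```text
time: 8.9
eef_pos: [488.9, -202.6, 64.0]
eef_rot: [3.109, -0.252, 0.317]
ft_force: [0.7, -1.0, 3.8]
opening: 10.9
gripper_force: 112.9
```

Emit:
{"name": "servo_tool", "arguments": {"moves": [[[0.5,-0.8,-2.5,0.13,0.79,0,0],[0.5,-0.8,-2.5,0.13,0.79,0,0],[0,0,0,0,0,0,0],[0,0,0,0,0,0,0]]]}}

```text
time: 9.3
eef_pos: [489.6, -204.0, 59.1]
eef_rot: [3.115, -0.253, 0.275]
ft_force: [1.3, -0.2, 5.7]
opening: 11.2
gripper_force: 112.6
```

Run:
```python
from h import *
s=robot.read_state(); M=R.from_rotvec(s["eef_rot"]).as_matrix(); print(s["eef_pos"].round(1),s["ft_force"].round(2),s["ft_torque"].round(2),s["time"],s["joints"].round(3),"tilt",np.degrees(np.arccos(-M[2,2])))
d=snap("wrist"); np.savez("w8.npz",**d); save(d,"w8.png")
P=cloud(d); T=d["c2w"]@np.linalg.inv(d["mount"]); Q=(P-T[:3,3])@T[:3,:3]
print("blade in tool frame x,z"); print(Q[90:300:20,322][:,[0,2]].round(1).tolist()); print("world z",P[0:130:10,280,2].round(1).tolist(),P[90:300:20,322,2].round(1).tolist())
```

```text
[ 489.6 -204.    59.1] [ 1.33 -0.15  5.7 ] [ 0.   -0.54 -0.03] 9.3 [-0.495  0.569  2.156  0.259  0.263  0.993] tilt 10.043669411822686
blade in tool frame x,z
[[82.7, -0.5], [76.5, 0.1], [69.8, 1.8], [62.8, 3.4], [55.4, 4.6], [46.9, 8.3], [38.7, 8.9], [32.5, 3.4], [23.7, 4.5], [13.4, 7.3], [2.6, 9.7]]
world z [88.6, 87.6, 88.9, 88.3, 89.3, 66.4, 65.6, 65.4, 67.0, 67.1, 66.1, 66.8, 66.3] [74.0, 72.3, 69.4, 66.7, 64.2, 59.1, 57.1, 61.5, 58.8, 54.2, 50.0]
```

The plate now reads about 88.5 mm high against 79 before, so that end has popped, with the lever at about 21°. I'll withdraw straight back, then rise and check.

Emit:
{"name": "servo_tool", "arguments": {"moves": [[[-7,1.2,0,0,0,0,0],[-10,1.7,0,0,0,0,0],[-12,2,0,0,0,0,0],[-14,2.4,0,0,0,0,0],[-5,0.9,10,0,0,0,0]]]}}

```text
time: 9.85
eef_pos: [438.0, -194.1, 67.9]
eef_rot: [3.118, -0.254, 0.267]
ft_force: [0.4, 0.1, -0.4]
opening: 11.1
gripper_force: 111.6
```

Emit:
{"name": "servo_tool", "arguments": {"moves": [[[0,0,30,0.6,3.5,0,0],[0,0,40,0.6,3.5,0,0],[10,0,45,0.5,3,0,0],[30,-5,30,0,0,0,0],[30,-5,20,0,0,0,0]]]}}

```text
time: 10.35
eef_pos: [512.3, -205.7, 236.3]
eef_rot: [-3.121, 0.256, -0.004]
ft_force: [1.0, 0.1, -1.5]
opening: 10.9
gripper_force: 111.6
```

Emit:
{"name": "servo_tool", "arguments": {"moves": [[[0,0,0,0,0,0,0],[0,0,0,0,0,0,0]]]}}

```text
time: 10.55
eef_pos: [511.0, -205.2, 233.0]
eef_rot: [-3.12, 0.255, -0.001]
ft_force: [-0.9, 0.1, -1.7]
opening: 10.9
gripper_force: 111.7
```

```bash
cat > car.py <<'E'
from h import *
ex=np.array([.9857,-.1685,0]);ey=np.array([.1685,.9857,0]); O=np.array([621.2,-226.9,0])
def carrier(d):
    P=cloud(d); g=cv2.cvtColor(d["color"],cv2.COLOR_RGB2GRAY).astype(int)
    B=np.stack([(P-O)@ex,(P-O)@ey,P[...,2]],-1)
    m=(B[...,2]>72)&(B[...,2]<105)&(g<62)&(np.abs(B[...,0])<60)&(np.abs(B[...,1])<40)
    Q=B[m]; A=np.c_[Q[:,:2],np.ones(len(Q))]; c=np.linalg.lstsq(A,Q[:,2],rcond=None)[0]
    for _ in range(3):
        r=np.abs(A@c-Q[:,2])<2.5; c=np.linalg.lstsq(A[r],Q[r,2],rcond=None)[0]
    print("plate n",r.sum(),"slope deg x,y",np.degrees(np.arctan(c[:2])).round(1),"z@-44,0,32",[(c[0]*x+c[2]).round(1) for x in(-44,0,32)],"box xy extents",np.percentile(Q[r],[1,99],axis=0).round(1).tolist())
    return r.sum()
E
python3 - <<'E'
from car import *
s=robot.read_state(); M=R.from_rotvec(s["eef_rot"]).as_matrix(); print(s["eef_pos"].round(1),s["ft_force"].round(2),s["time"],M.round(3).tolist())
d=snap("wrist"); np.savez("w9.npz",**d); carrier(d)
t=snap("top"); carrier(t); carrier(dict(np.load("top0.npz")))
P=cloud(d); T=d["c2w"]@np.linalg.inv(d["mount"]); Q=(P-T[:3,3])@T[:3,:3]
b=Q[50:215,318:328][...,[0,2]].reshape(-1,2); h=Q[240:370,318:328][...,[0,2]].reshape(-1,2)
for n,q in(("blade",b),("handle",h)):
    f=np.polyfit(q[:,0],q[:,1],1); print(n,np.degrees(np.arctan(f[0])),f[1],q[:,0].min(),q[:,0].max())
g=cv2.cvtColor(d["color"],cv2.COLOR_RGB2GRAY); print(g[20:70,323].tolist()); print(np.round(Q[30:60:3,323],1).tolist())
E
```

```text
[ 511.  -205.2  233. ] [-0.93  0.12 -1.72] 10.55 [[0.987, -0.162, 0.001], [-0.162, -0.987, 0.012], [-0.001, -0.012, -1.0]]
plate n 3145 slope deg x,y [-7.6  1.2] z@-44,0,32 [np.float64(89.0), np.float64(83.2), np.float64(78.9)] box xy extents [[-41.8, -28.1, 77.8], [31.9, 25.7, 89.2]]
plate n 4 slope deg x,y [15.4 45.6] z@-44,0,32 [np.float64(33.9), np.float64(46.0), np.float64(54.9)] box xy extents [[17.3, 25.1, 79.4], [28.4, 29.5, 82.5]]
plate n 275 slope deg x,y [-0.7  0.5] z@-44,0,32 [np.float64(79.4), np.float64(78.9), np.float64(78.5)] box xy extents [[-45.0, -22.8, 76.6], [27.6, 30.8, 81.6]]
 ** On entry to DLASCL parameter number  4 had an illegal value
 ** On entry to DLASCL parameter number  4 had an illegal value
 ** On entry to DLASCL parameter number  4 had an illegal value
 ** On entry to DLASCL parameter number  4 had an illegal value
 ** On entry to DLASCL parameter number  5 had an illegal value
 ** On entry to DLASCL parameter number  4 had an illegal valueTraceback (most recent call last):
  File "<stdin>", line 8, in <module>
    c, resids, rank, s = lstsq(lhs, rhs, rcond)
                         ~~~~~^^^^^^^^^^^^^^^^^
    x, resids, rank, s = _umath_linalg.lstsq(a, b, rcond,
                         ~~~~~~~~~~~~~~~~~~~^^^^^^^^^^^^^
                                             signature=signature)
                                             ^^^^^^^^^^^^^^^^^^^^
    raise LinAlgError("SVD did not converge in Linear Least Squares")
numpy.linalg.LinAlgError: SVD did not converge in Linear Least Squares
```

Run:
```python
from h import *
d=dict(np.load("w9.npz")); P=cloud(d); T=d["c2w"]@np.linalg.inv(d["mount"]); Q=(P-T[:3,3])@T[:3,:3]
g=cv2.cvtColor(d["color"],cv2.COLOR_RGB2GRAY); print(g[0:60:2,323].tolist())
for n,(a,b) in dict(blade=(60,205),handle=(245,360)).items():
    q=Q[a:b,316:330].reshape(-1,3); q=q[np.isfinite(q[:,0])&(q[:,2]<60)]; 
    for _ in range(3):
        f=np.polyfit(q[:,0],q[:,2],1); q=q[np.abs(np.polyval(f,q[:,0])-q[:,2])<2.5]
    print(n,len(q),np.degrees(np.arctan(f[0])).round(1),f[1].round(1),q[:,0].min().round(1),q[:,0].max().round(1))
print(Q[0:240:12,323].round(1).tolist())
```

```text
[125, 45, 37, 35, 34, 34, 36, 38, 37, 95, 106, 107, 104, 107, 106, 107, 106, 106, 108, 107, 108, 106, 107, 106, 107, 108, 108, 106, 106, 106]
blade 2022 -13.7 19.5 40.9 91.7
handle 1602 -13.6 10.9 -44.9 26.1
[[145.3, 2.0, 153.1], [138.1, 2.0, 154.1], [101.3, 1.4, -4.2], [98.0, 1.4, -4.4], [94.9, 1.4, -3.4], [91.7, 1.4, -1.9], [88.2, 1.4, -1.8], [84.7, 1.4, -0.7], [81.0, 1.4, -0.2], [77.2, 1.4, 0.2], [73.3, 1.4, 1.7], [69.2, 1.4, 2.8], [64.8, 1.4, 4.8], [60.5, 1.4, 5.2], [56.0, 1.4, 5.7], [51.2, 1.4, 6.9], [46.1, 1.4, 8.8], [40.9, 1.5, 10.0], [35.3, 1.5, 11.6], [32.8, 1.4, 4.8]]
```

Emit:
{"name": "servo_tool", "arguments": {"moves": [[[-8,41,0,0.46,2.68,0,0],[-8,41,0,0.46,2.68,0,0],[-8,41,0,0.46,2.68,0,0],[-8,41,0,0.46,2.68,0,0],[-8,41,0,0.46,2.68,0,0]]]}}

```text
time: 11.15
eef_pos: [469.4, 1.2, 232.0]
eef_rot: [-3.076, 0.255, 0.372]
ft_force: [1.4, 0.5, -2.2]
opening: 11.2
gripper_force: 111.7
```

Emit:
{"name": "servo_tool", "arguments": {"moves": [[[0,0,-45,0,0,0,0],[0,0,-45,0,0,0,0],[0,0,-45,0,0,0,0],[0,0,-40,0,0,0,0],[0,0,-20,0,0,0,0]]]}}

```text
time: 11.65
eef_pos: [468.2, -0.1, 34.4]
eef_rot: [-3.075, 0.254, 0.374]
ft_force: [0.7, 1.0, -0.9]
opening: 11.0
gripper_force: 111.7
```

Emit:
{"name": "servo_tool", "arguments": {"moves": [[[0,0,0,0,0,0,0],[0,0,0,0,0,0,0],[0,0,0,0,0,0,0]]]}}

```text
time: 11.95
eef_pos: [471.7, -0.2, 38.6]
eef_rot: [-3.076, 0.253, 0.364]
ft_force: [0.9, -0.8, -1.0]
opening: 10.9
gripper_force: 111.6
```

Run:
```python
from h import *
s=robot.read_state(); M=R.from_rotvec(s["eef_rot"]).as_matrix(); print(s["eef_pos"].round(1),s["ft_force"].round(2),s["time"],s["joints"].round(2),M.round(3).tolist())
d=snap("wrist"); P=cloud(d)
print("blade z",P[60:210:25,323].round(1).tolist(),"handle z",P[245:340:15,323,2].round(1).tolist(),"shelf",np.nanmedian(P[150:250,450:500,2]),np.nanmedian(P[60:140,380:440,2]))
```

```text
[ 4.717e+02 -2.000e-01  3.860e+01] [ 0.94 -0.75 -1.01] 11.95 [-0.09  0.67  1.98  0.05  0.72  1.61] [[0.959, -0.165, -0.229], [-0.157, -0.986, 0.052], [-0.235, -0.014, -0.972]]
blade z [[560.2, -16.1, 20.9], [552.7, -14.9, 19.7], [544.9, -13.6, 20.0], [536.2, -12.1, 19.5], [526.8, -10.5, 19.3], [517.0, -8.9, 19.8]] handle z [27.6, 28.7, 28.1, 27.2, 28.3, 27.9, 28.3] shelf -0.4834693441435576 -0.5364922805136985
```

Emit:
{"name": "servo_tool", "arguments": {"moves": [[[0,0,-4,0,0,0,0],[0,0,-3,0,0,0,0],[0,0,0,0,0,0,0],[0,0,0,0,0,0,0]]]}}

```text
time: 12.4
eef_pos: [471.3, 0.0, 30.5]
eef_rot: [-3.076, 0.253, 0.366]
ft_force: [0.3, -0.5, -1.1]
opening: 11.0
gripper_force: 111.6
```

Emit:
{"name": "servo_tool", "arguments": {"moves": [[[0,0,-0.5,0,0,0,0],[0,0,-0.5,0,0,0,0],[0,0,0,0,0,0,0]]]}}

```text
time: 12.7
eef_pos: [471.4, 0.0, 29.8]
eef_rot: [-3.076, 0.253, 0.366]
ft_force: [-0.3, 0.1, 8.9]
opening: 11.2
gripper_force: 113.0
```

Emit:
{"name": "servo_tool", "arguments": {"moves": [[[0,0,0.5,0,0,0,0.1],[0,0,0,0,0,0,0.3],[0,0,0,0,0,0,0.5],[0,0,0,0,0,0,0.5],[2,-0.5,10,0,0,0,0.5]]], "newtons": 40}}

```text
time: 13.2
eef_pos: [472.5, -0.4, 39.5]
eef_rot: [-3.075, 0.253, 0.369]
ft_force: [-0.8, -0.2, 0.4]
opening: 42.8
gripper_force: 0.0
```

Emit:
{"name": "servo_tool", "arguments": {"moves": [[[7,-2,30,0,0,0,0.5],[0,0,45,0,0,0,0.6],[0,0,45,0,0,0,0.8],[0,0,45,-0.2,-1,0,1],[0,0,25,-0.2,-1,0,1]]]}}

```text
time: 13.7
eef_pos: [481.2, -2.6, 233.9]
eef_rot: [-3.087, 0.254, 0.305]
ft_force: [-0.3, -0.3, -0.3]
opening: 85.4
gripper_force: 0.0
```

Run:
```python
from lev import *
s=robot.read_state(); M=R.from_rotvec(s["eef_rot"]).as_matrix(); print(s["eef_pos"].round(1),s["opening"],s["time"],M.round(3).tolist())
d=snap("wrist"); save(d,"w10.png"); P=cloud(d); hsv=cv2.cvtColor(d["color"],cv2.COLOR_RGB2HSV)
m=(P[...,2]>6)&(P[...,2]<30)&(hsv[...,1]<70)&(np.abs(P[...,1])<90)&(P[...,0]<600); A=P[m]; r=cv2.minAreaRect(A[:,:2].astype(np.float32)); print(m.sum(),r,np.percentile(A[:,2],[5,25,50,75,95]))
t=A[:,0]; print([(x,np.median(A[(t>x)&(t<x+20),2]).round(1)) for x in range(400,580,20) if ((t>x)&(t<x+20)).sum()>5])
```

```text
[481.2  -2.6 233.9] 85.3675612018414 13.7 [[0.968, -0.165, -0.192], [-0.159, -0.986, 0.045], [-0.197, -0.013, -0.98]]
5085 ((317.23480224609375, -48.712646484375), (178.4490509033203, 482.03997802734375), 77.63407135009766) [ 9.69794789 11.29845066 12.27301745 18.29143013 20.35813404]
[(400, np.float64(19.4)), (420, np.float64(19.2)), (440, np.float64(19.2)), (460, np.float64(19.3)), (480, np.float64(19.2)), (500, np.float64(11.3)), (520, np.float64(11.3)), (540, np.float64(11.1)), (560, np.float64(11.2))]
```

Emit:
{"name": "servo_tool", "arguments": {"moves": [[[23,-37.5,0,-0.2,-1.2,0,1],[23,-37.5,0,-0.2,-1.2,0,1],[23,-37.5,0,-0.2,-1.2,0,1],[23,-37.5,0,0,0,0,1],[23,-37.5,-20,0,0,0,1]]]}}

```text
time: 14.25
eef_pos: [597.2, -192.1, 212.5]
eef_rot: [-3.101, 0.255, 0.207]
ft_force: [0.3, -0.0, -0.1]
opening: 85.6
gripper_force: 0.0
```

Emit:
{"name": "servo_tool", "arguments": {"moves": [[[23,-37,-34,0,0,0,1],[0,0,0,0,0,0,1],[0,0,0,0,0,0,1],[0,0,0,0,0,0,1]]]}}

```text
time: 14.65
eef_pos: [615.9, -222.8, 180.0]
eef_rot: [-3.099, 0.254, 0.213]
ft_force: [-0.4, 0.3, 0.6]
opening: 85.4
gripper_force: 0.0
```

Run:
```python
from car import *
s=robot.read_state(); M=R.from_rotvec(s["eef_rot"]).as_matrix(); p=s["eef_pos"]; print(p.round(1),"box",((p-O)@ex).round(1),((p-O)@ey).round(1),s["time"],s["joints"].round(2),M.round(3).tolist())
d=snap("wrist"); np.savez("w11.npz",**d); save(d,"w11.png"); carrier(d)
```

```text
[ 615.9 -222.8  180. ] box -5.9 3.2 14.65 [-0.38  0.63  1.54 -0.02  1.11  1.36] [[0.977, -0.164, -0.134], [-0.16, -0.986, 0.036], [-0.138, -0.013, -0.99]]
plate n 6466 slope deg x,y [-7.5  1.3] z@-44,0,32 [np.float64(88.8), np.float64(83.0), np.float64(78.8)] box xy extents [[-41.7, -27.8, 77.9], [32.1, 25.4, 89.1]]
```

View pics/w11.png

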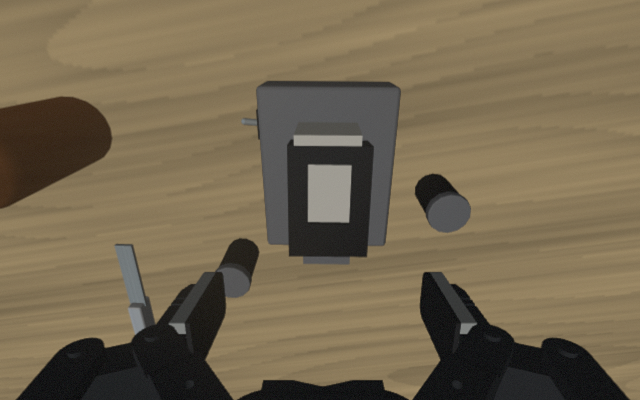

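The popped carrier is at (330,200), tilted, and sits between the open fingers. The lever lies flat at (130,290), and both canisters are standing. I'll go down over the carrier.

Emit:
{"name": "servo_tool", "arguments": {"moves": [[[3.2,-4.8,-20,0,0,-0.4,1],[0,0,-35,0,0,0,1],[0,0,-25,0,0,0,1],[0,0,-15,0,0,0,1],[0,0,0,0,0,0,1]]]}}

```text
time: 15.2
eef_pos: [618.3, -227.4, 82.6]
eef_rot: [-3.097, 0.264, 0.217]
ft_force: [-0.1, 0.2, 0.8]
opening: 85.1
gripper_force: 0.0
```

Emit:
{"name": "servo_tool", "arguments": {"moves": [[[0,0,0,0,0,0,1],[0,0,0,0,0,0,1],[0,0,0,0,0,0,1]]]}}

```text
time: 15.5
eef_pos: [620.0, -228.5, 85.5]
eef_rot: [-3.099, 0.265, 0.211]
ft_force: [-0.3, -0.0, -0.1]
opening: 85.3
gripper_force: 0.0
```

Emit:
{"name": "servo_tool", "arguments": {"moves": [[[0,0,-6,0,0,0,1],[0,0,-5,0,0,0,1],[0,0,0,0,0,0,1],[0,0,0,0,0,0,0.8],[0,0,0,0,0,0,0.7]]], "newtons": 30}}

```text
time: 16.0
eef_pos: [619.3, -228.3, 73.2]
eef_rot: [-3.098, 0.265, 0.214]
ft_force: [-0.4, 0.4, 0.1]
opening: 60.3
gripper_force: 0.0
```

Emit:
{"name": "servo_tool", "arguments": {"moves": [[[0,0,0,0,0,0,0.65],[0,0,0,0,0,0,0.6],[0,0,0,0,0,0,0.5],[0,0,0,0,0,0,0.4],[0,0,0,0,0,0,0.4]]]}}

```text
time: 16.5
eef_pos: [619.8, -226.7, 73.8]
eef_rot: [-3.096, 0.266, 0.213]
ft_force: [0.6, 13.6, 7.7]
opening: 53.7
gripper_force: 31.6
```

Run:
```python
from car import *
s=robot.read_state(); print(s["eef_pos"].round(1),s["opening"],s["gripper_force"],s["ft_force"].round(1))
d=snap("wrist"); np.savez("w12.npz",**d); save(d,"w12.png"); carrier(d)
```

```text
[ 619.8 -226.7   73.8] 53.686599792046124 31.62271499633789 [ 0.6 13.6  7.7]
plate n 14068 slope deg x,y [-7.4  1. ] z@-44,0,32 [np.float64(88.4), np.float64(82.7), np.float64(78.5)] box xy extents [[-28.1, -28.2, 77.6], [32.4, 25.6, 86.8]]
```

Emit:
{"name": "servo_tool", "arguments": {"moves": [[[0.2,1.6,0.5,0,0,0,0.4],[0,0,2,0,0,0,0.4],[0,0,8,0,0,0,0.4],[0,0,20,0,0,0,0.4],[0,0,35,0,0,0,0.4]]], "newtons": 50}}

```text
time: 17.05
eef_pos: [618.2, -226.4, 137.9]
eef_rot: [-3.097, 0.265, 0.219]
ft_force: [0.5, 0.1, -0.4]
opening: 53.3
gripper_force: 53.0
```

Emit:
{"name": "servo_tool", "arguments": {"moves": [[[0,0,45,0,0,0,0.4],[0,0,45,0,0,0,0.4],[0,0,30,0,0,0,0.4],[0,0,0,0,0,0,0.4],[0,0,0,0,0,0,0.4]]]}}

```text
time: 17.55
eef_pos: [619.6, -227.0, 259.7]
eef_rot: [-3.099, 0.266, 0.211]
ft_force: [0.0, 1.1, -1.0]
opening: 53.3
gripper_force: 53.1
```

Run:
```python
from h import *
s=robot.read_state(); M=R.from_rotvec(s["eef_rot"]).as_matrix(); print(s["eef_pos"].round(1),s["opening"].round(1),s["ft_force"].round(1),s["time"],s["joints"].round(2),M.round(3).tolist())
d=snap("wrist"); np.savez("w13.npz",**d); save(d,"w13.png")
P=cloud(d); T=d["c2w"]@np.linalg.inv(d["mount"]); Q=(P-T[:3,3])@T[:3,:3]; g=cv2.cvtColor(d["color"],cv2.COLOR_RGB2GRAY).astype(int)
m=(g<62)&(np.abs(Q[...,2]+5)<25)&(np.abs(Q[...,1])<32)&(Q[...,0]>-60)&(Q[...,0]<60); m[280:]=0
A=Q[m]; B=np.c_[A[:,:2],np.ones(len(A))]
for _ in range(4):
    c=np.linalg.lstsq(B,A[:,2],rcond=None)[0]; k=np.abs(B@c-A[:,2])<2.5; A=A[k];B=B[k]
print("plate in tool: slopes",np.degrees(np.arctan(c[:2])).round(1),"z0",c[2].round(1),"ext",np.percentile(A,[1,99],axis=0).round(1).tolist(),len(A))
v,u=np.nonzero(m); print("rows",v.min(),v.max(),"cols",u.min(),u.max())
# rail from existing views
for n in("top0","scene0"):
    t=dict(np.load(n+".npz")); Pt=cloud(t); hs=cv2.cvtColor(t["color"],cv2.COLOR_RGB2HSV); z=Pt[...,2]
    gg=t["color"].max(-1); X=Pt[(z>147)&(z<165)&(hs[...,1]<60)&(gg>75)&(Pt[...,0]>480)&(Pt[...,0]<720)&(Pt[...,1]>100)&(Pt[...,1]<430)]
    l=cv2.fitLine(X[:,:2].astype(np.float32),cv2.DIST_HUBER,0,.01,.01).ravel(); s1=(X[:,:2]-l[2:])@l[:2]; print(n,len(X),l.round(3),"head",np.degrees(np.arctan2(l[1],l[0])),np.percentile(s1,[0,1,99,100]).round(1))
```

```text
Traceback (most recent call last):
AttributeError: 'float' object has no attribute 'round'
```

```bash
cat > held.py <<'E'
from h import *
def held(d):
    P=cloud(d); T=d["c2w"]@np.linalg.inv(d["mount"]); Q=(P-T[:3,3])@T[:3,:3]; g=cv2.cvtColor(d["color"],cv2.COLOR_RGB2GRAY).astype(int)
    m=(g<62)&(np.abs(Q[...,2]+5)<25)&(np.abs(Q[...,1])<32)&(Q[...,0]>-60)&(Q[...,0]<60); m[290:]=0
    A=Q[m]; B=np.c_[A[:,:2],np.ones(len(A))]
    for _ in range(4):
        c=np.linalg.lstsq(B,A[:,2],rcond=None)[0]; k=np.abs(B@c-A[:,2])<2.5; A=A[k];B=B[k]
    nw=T[:3,:3]@np.array([-c[0],-c[1],1]); nw/=-np.linalg.norm(nw)
    print("plate in tool: slopes",np.degrees(np.arctan(c[:2])).round(1),"z0",c[2].round(1),"ext",np.percentile(A,[1,99],axis=0).round(1).tolist(),len(A),"normal world",nw.round(3))
E
python3 - <<'E'
from held import *
s=robot.read_state(); M=R.from_rotvec(s["eef_rot"]).as_matrix(); print(s["eef_pos"].round(1),s["joints"].round(2),M.round(3).tolist())
d=snap("wrist"); np.savez("w13.npz",**d); save(d,"w13.png"); held(d)
for n in("top0","scene0"):
    t=dict(np.load(n+".npz")); Pt=cloud(t); hs=cv2.cvtColor(t["color"],cv2.COLOR_RGB2HSV); z=Pt[...,2]
    gg=t["color"].max(-1); X=Pt[(z>147)&(z<165)&(hs[...,1]<60)&(gg>75)&(Pt[...,0]>480)&(Pt[...,0]<720)&(Pt[...,1]>100)&(Pt[...,1]<430)]
    l=cv2.fitLine(X[:,:2].astype(np.float32),cv2.DIST_HUBER,0,.01,.01).ravel(); s1=(X[:,:2]-l[2:])@l[:2]; print(n,len(X),l.round(3),"head",np.degrees(np.arctan2(l[1],l[0])),np.percentile(s1,[0,1,99,100]).round(1))
E
```

```text
[ 619.6 -227.   259.7] [-0.39  0.56  1.45 -0.02  1.27  1.36] [[0.976, -0.171, -0.133], [-0.168, -0.985, 0.036], [-0.137, -0.013, -0.991]]
plate in tool: slopes [6.6 0.1] z0 -11.4 ext [[14.5, -25.4, -10.0], [33.8, 27.7, -5.4]] 3926 normal world [ 0.243 -0.057  0.968]
top0 402 [ 4.91000e-01 -8.71000e-01  5.97719e+02  2.58835e+02] head -60.583733 [-160.8 -157.5  148.8  151.3]
scene0 632 [ 4.94000e-01 -8.69000e-01  6.06821e+02  2.47322e+02] head -60.387108 [-172.5 -167.2  137.8  140.3]
```

Emit:
{"name": "servo_tool", "arguments": {"moves": [[[0,0,5,-1.23,-7.1,0,0.4],[0,0,5,-1.23,-7.1,0,0.4],[0,29.7,0,0,0,8.5,0.4],[0,29.7,0,0,0,8.5,0.4],[0,29.7,0,0,0,8.5,0.4]]]}}

```text
time: 18.1
eef_pos: [618.3, -136.7, 267.3]
eef_rot: [-3.077, -0.435, -0.168]
ft_force: [0.5, -0.3, -0.6]
opening: 53.5
gripper_force: 53.0
```

Emit:
{"name": "servo_tool", "arguments": {"moves": [[[0,29.7,0,0,0,8.5,0.4],[0,29.7,0,0,0,8.5,0.4],[0,29.7,0,0,0,8.5,0.4],[0,29.7,0,0,0,8.5,0.4],[0,29.7,0,0,0,8.5,0.4]]]}}

```text
time: 18.6
eef_pos: [618.6, 12.0, 267.1]
eef_rot: [-2.677, -1.504, -0.138]
ft_force: [0.5, 0.2, -0.6]
opening: 53.6
gripper_force: 53.0
```

Emit:
{"name": "servo_tool", "arguments": {"moves": [[[0,29.7,0,0,0,8.5,0.4],[0,29.7,0,0,0,8.5,0.4],[0,29.7,0,0,0,8.5,0.4],[0,29.7,0,0,0,8.5,0.4],[0,29.7,0,0,0,8.5,0.4]]]}}

```text
time: 19.1
eef_pos: [618.7, 160.3, 267.0]
eef_rot: [-1.933, -2.351, -0.091]
ft_force: [1.1, 0.6, -0.3]
opening: 53.3
gripper_force: 53.0
```

Emit:
{"name": "servo_tool", "arguments": {"moves": [[[1,29.7,0,0,0,8.5,0.4],[1,29.7,0,0,0,8.5,0.4],[0,0,0,0,0,1.5,0.4],[0,0,0,0,0,0,0.4],[0,0,0,0,0,0,0.4]]]}}

```text
time: 19.6
eef_pos: [621.1, 218.0, 267.7]
eef_rot: [-1.537, -2.618, -0.068]
ft_force: [0.0, -0.6, -0.0]
opening: 53.4
gripper_force: 53.0
```

Run:
```python
from held import *
s=robot.read_state(); M=R.from_rotvec(s["eef_rot"]).as_matrix(); print(s["eef_pos"].round(1),s["time"],s["opening"],s["joints"].round(2),M.round(3).tolist(),"head",np.degrees(np.arctan2(M[1,0],M[0,0])))
d=snap("wrist"); np.savez("w14.npz",**d); save(d,"w14.png"); held(d)
```

```text
[621.1 218.  267.7] 19.6 53.358555916918405 [ 0.24  0.5   1.53  0.11  1.15 -0.32] [[-0.484, 0.873, -0.068], [0.868, 0.488, 0.091], [0.113, -0.015, -0.994]] head 119.13322893971052
plate in tool: slopes [6.8 0.3] z0 -11.4 ext [[11.9, -26.4, -10.3], [31.0, 26.7, -5.5]] 4011 normal world [0.014 0.016 1.   ]
```

View pics/w14.png

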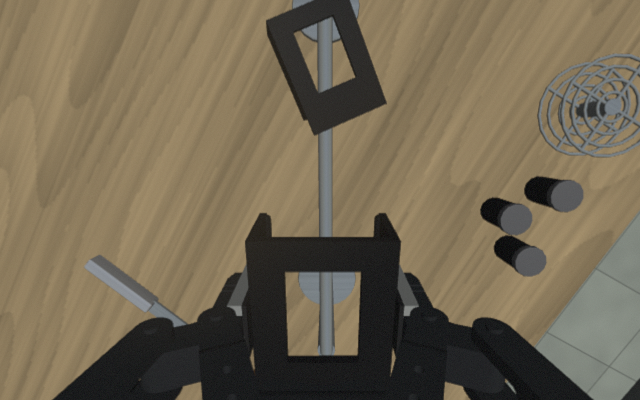

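The held carrier is level over the bar, at (323,300) with the bar at column 325. The spare hangs a little skewed at (327,65), its nearest corner at (316,134).

Run:
```python
from h import *
d=dict(np.load("w14.npz")); T=d["c2w"]@np.linalg.inv(d["mount"]); xb=T[:3,0].copy(); xb[2]=0; xb/=np.linalg.norm(xb); nb=np.array([-xb[1],xb[0],0])
g=cv2.cvtColor(d["color"],cv2.COLOR_RGB2GRAY); print("row180",g[180,312:338].tolist())
for px,z in(([325,150],155),([325,200],155),([324,345],155),([316,134],159),([386,102],159),([303,120],130)):
    q=onplane(d,[px],z)[0]-T[:3,3]; print(px,"along",(q@xb).round(1),"lateral",(q@nb).round(1))
```

```text
row180 [133, 134, 136, 135, 134, 128, 99, 85, 98, 110, 117, 120, 124, 127, 129, 125, 122, 123, 121, 110, 107, 123, 124, 125, 127, 132]
[325, 150] along 56.2 lateral -0.0
[325, 200] along 21.1 lateral -0.1
[324, 345] along -94.0 lateral 0.4
[316, 134] along 67.0 lateral 6.0
[386, 102] along 87.6 lateral -40.2
[303, 120] along 77.5 lateral 16.8
```

Emit:
{"name": "servo_tool", "arguments": {"moves": [[[0,0,-35,0,0,0,0.4],[0,0,-35,0,0,0,0.4],[0,0,-25,0,0,0,0.4],[0,0,-14,0,0,0,0.4],[0,0,0,0,0,0,0.4]]]}}

```text
time: 20.15
eef_pos: [620.6, 217.9, 158.0]
eef_rot: [-1.536, -2.618, -0.067]
ft_force: [0.6, -0.2, -0.9]
opening: 53.3
gripper_force: 53.1
```

Emit:
{"name": "servo_tool", "arguments": {"moves": [[[0,0,-4,0,0,0,0.4],[0,0,0,0,0,0,0.4],[0,0,-2,0,0,0,0.4],[0,0,0,0,0,0,0.4]]]}}

```text
time: 20.55
eef_pos: [621.9, 218.9, 154.3]
eef_rot: [-1.535, -2.622, -0.071]
ft_force: [0.2, -0.5, 0.7]
opening: 53.4
gripper_force: 53.1
```

Emit:
{"name": "servo_tool", "arguments": {"moves": [[[0,0,-3,0,0,0,0.4],[0,0,0,0,0,0,0.4],[0,0,-2,0,0,0,0.4],[0,0,0,0,0,0,0.4]]]}}

```text
time: 20.95
eef_pos: [622.1, 218.9, 149.9]
eef_rot: [-1.535, -2.622, -0.072]
ft_force: [-1.4, -1.9, 11.4]
opening: 53.6
gripper_force: 55.7
```

Emit:
{"name": "servo_tool", "arguments": {"moves": [[[0,0,-1,0,0,0,0.4],[0,0,0,0,0,0,0.4]]]}}

```text
time: 21.15
eef_pos: [622.2, 218.8, 149.1]
eef_rot: [-1.535, -2.622, -0.072]
ft_force: [-3.3, -2.6, 14.4]
opening: 53.1
gripper_force: 56.3
```

Run:
```python
from held import *
s=robot.read_state(); print(s["eef_pos"].round(1),s["ft_force"].round(1),s["ft_torque"].round(2))
d=snap("wrist"); held(d)
```

```text
[622.2 218.8 149.1] [-3.3 -2.6 14.4] [-0.68  0.19 -0.08]
plate in tool: slopes [7.5 0. ] z0 -10.3 ext [[11.6, -26.4, -9.2], [31.7, 26.5, -4.2]] 5960 normal world [0.001 0.022 1.   ]
```

Emit:
{"name": "servo_tool", "arguments": {"moves": [[[0,0,1.2,0,0,0,0.4],[0,0,0,0,0,0,0.6],[0,0,0,0,0,0,0.75],[0,0,0,0,0,0,0.9],[0,0,0,0,0,0,0.9]]]}}

```text
time: 21.7
eef_pos: [621.4, 218.9, 148.7]
eef_rot: [-1.534, -2.621, -0.07]
ft_force: [0.6, 0.0, 0.2]
opening: 76.6
gripper_force: 0.0
```

Emit:
{"name": "servo_tool", "arguments": {"moves": [[[0,0,0,0,0,0,0.95],[0,0,0,0,0,0,0.95],[0.7,-0.9,10,0,0,0,0.95],[1.4,-1.8,20,0,0,0,0.95],[2,-2.7,30,0,0,0,0.95]]]}}

```text
time: 22.2
eef_pos: [624.8, 213.2, 208.9]
eef_rot: [-1.533, -2.62, -0.067]
ft_force: [0.8, 0.0, -0.2]
opening: 81.3
gripper_force: 0.0
```

Emit:
{"name": "servo_tool", "arguments": {"moves": [[[0,0,40,0,0,0,1],[0,0,30,0,0,0,1],[0,0,0,0,0,0,1],[0,0,0,0,0,0,1]]]}}

```text
time: 22.6
eef_pos: [625.9, 213.4, 280.1]
eef_rot: [-1.535, -2.622, -0.072]
ft_force: [0.1, 0.2, -0.1]
opening: 85.2
gripper_force: 0.0
```

Run:
```python
from h import *
s=robot.read_state(); print(s["eef_pos"].round(1),s["opening"],s["time"])
d=snap("wrist"); save(d,"w15.png"); np.savez("w15.npz",**d); P=cloud(d); g=cv2.cvtColor(d["color"],cv2.COLOR_RGB2GRAY).astype(int)
m=(g<62)&(P[...,2]>151)&(P[...,2]<168)&(np.hypot(P[...,0]-622,P[...,1]-218)<60); m[300:]=0
A=P[m]; B=np.c_[A[:,:2],np.ones(len(A))]
for _ in range(4):
    c=np.linalg.lstsq(B,A[:,2],rcond=None)[0]; k=np.abs(B@c-A[:,2])<2.5; A=A[k];B=B[k]
print("ours slopes",np.degrees(np.arctan(c[:2])).round(1),"z",A[:,2].mean().round(1),A[:,:2].mean(0).round(1),len(A))
t=snap("scene"); np.savez("s15.npz",**t)
im=cv2.resize(t["color"][150:300,330:540],None,fx=2.4,fy=2.4,interpolation=cv2.INTER_CUBIC)
cv2.imwrite("pics/s15.png",np.hstack([im[:,:,::-1][:360], cv2.resize(d["color"],(290,181))[:,:,::-1].copy() if 0 else cv2.copyMakeBorder(cv2.resize(d["color"],(290,181))[:,:,::-1],0,179,0,0,cv2.BORDER_CONSTANT)]))
for n in("top",):
    a=dict(np.load("t3.npz")); b=snap("top"); D=np.abs(a["color"].astype(int)-b["color"]).max(-1)
    for k,(r0,r1,c0,c1) in dict(can_a=(212,235,344,364),can_b=(198,218,414,434),bottle=(150,190,298,330),spare=(190,228,155,192)).items(): print(k,(D[r0:r1,c0:c1]>35).sum())
```

```text
[625.9 213.4 280.1] 85.2379803198126 22.6
ours slopes [-2.4 -1.6] z 158.5 [625.6 211.7] 4959
can_a 0
can_b 45
bottle 0
spare 1126
```

View pics/s15.png

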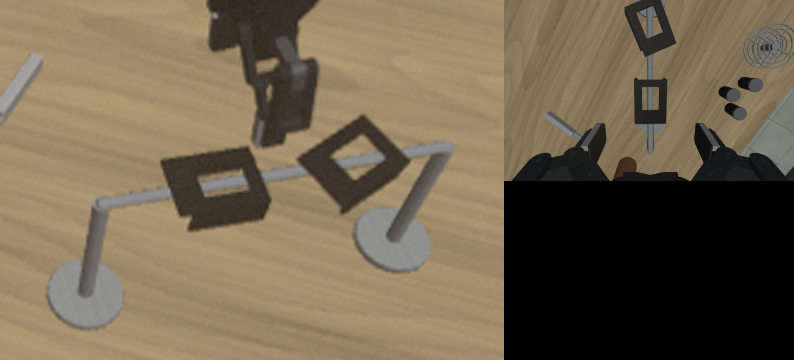

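The new carrier hangs astride the bar at (215,187), clear of the spare at (355,165), and the gripper is empty. I'll retreat a little, let things settle and check once before handing in.

Emit:
{"name": "servo_tool", "arguments": {"moves": [[[0,0,10,0,0,0,1],[0,0,0,0,0,0,1],[0,0,0,0,0,0,1],[0,0,0,0,0,0,1],[0,0,0,0,0,0,1]]]}}

```text
time: 23.25
eef_pos: [625.5, 213.4, 288.6]
eef_rot: [-1.534, -2.621, -0.07]
ft_force: [-0.7, 0.7, -0.3]
opening: 85.3
gripper_force: 0.0
```

Run:
```python
from h import *
d=snap("wrist"); P=cloud(d); g=cv2.cvtColor(d["color"],cv2.COLOR_RGB2GRAY).astype(int)
m=(g<62)&(P[...,2]>151)&(P[...,2]<168)&(np.hypot(P[...,0]-622,P[...,1]-218)<60); m[300:]=0
A=P[m]; B=np.c_[A[:,:2],np.ones(len(A))]
for _ in range(4):
    c=np.linalg.lstsq(B,A[:,2],rcond=None)[0]; k=np.abs(B@c-A[:,2])<2.5; A=A[k];B=B[k]
print("ours slopes",np.degrees(np.arctan(c[:2])).round(1),"z",A[:,2].mean().round(1),len(A))
a=dict(np.load("scene0.npz")); b=snap("scene"); D=np.abs(a["color"].astype(int)-b["color"]).max(-1)
for k,(r0,r1,c0,c1) in dict(can_a=(178,206,266,286),can_b=(172,198,188,209),bottle=(208,270,280,315),spare=(197,240,452,502),box=(170,245,190,260)).items(): print(k,(D[r0:r1,c0:c1]>35).sum(),D[r0:r1,c0:c1].size)
```

```text
ours slopes [-2.4 -1.6] z 158.4 4679
can_a 0 560
can_b 15 546
bottle 2 2170
spare 35 2150
box 681 5250
```

```bash
python3 -c "
from station import robot
print(robot.close_job())"
```

```text
the job is handed in; nothing more can be done
None
```

I pried the carrier loose and hung it astride the rail beside the spare, tilted about 3° by my last measurement; the lever lies flat on the shelf, the before/after images show the other items unmoved, the gripper is empty, and the job is handed in (about 23 s used, verdict not shown).

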